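# Seat the sample-cell cap and ease it off a quarter turn

### The arm

A 6-joint arm with a two-finger parallel gripper is mounted at the origin on a cart in front of the work surface, level with it; the furniture and walls round the work are solid. World frame = base frame: x ahead of the robot, y to its left, z up, the work surface at z = 0. Lengths are in m, angles in rad, forces in N, time in s.
With the tool pointing down it reaches from about 0.275 to 0.85 m from the base axis. Payload 19 kg.
Tool frame: the origin (TCP) lies at the very end of the fingers, on their centre line; the grasp point (between the pads) lies 19 mm behind it; z points along the fingers, y is the line along which they close (so a half turn about z gives the same grasp; the last joint's range is limited). The gripper opens to 85 mm and grips with 20 to 120 N. Pads are 22 mm wide; open, the fingers measure 114 mm over their backs; the gripper's body (76 mm by 85 mm) begins 54 mm behind the grasp point. The pads swing forward as they close: fully open they stand 13 mm farther back than shut.
Start: joints at [1.148, 0.15, 1.437, -0, 1.554, -0.134], TCP at [0.164, 0.551, 0.231] pointing down, gripper open.
Joint ranges: [-2.8, 2.8], [-0.68, 2.1], [0.12, 2.68], [-1.39, 4.53], [0.16, 2.79], [-2.81, 2.81]. Speed limits (rad/s): [1.89, 1.89, 2.22, 3.01, 3.01, 3.01].

### API

Orientations are given as a unit quaternion [w, x, y, z].
In Python, from plant import arm, read_camera gives the robot as it stands. Calls block until the motion is done:
- arm.movep(position, orientation): joint-space move of the TCP to a pose.
- arm.move_l(position, rot=None, velocity=0.15): straight line of the TCP; rot=None keeps the orientation; velocity is the mean speed in m/s.
- arm.set_joints(angles): joint-space move.
- arm.set_gripper(opening, effort=None): finger opening in m; effort is the grip in N (None keeps the last); returns when the fingers have stopped.
- arm.wait(seconds).
- arm.solve_ik(position, orientation): joint angles nearest the present ones, or None.
- arm.sense(): the state.
- read_camera(name): name is "scene" or "top" or "wrist"; returns a dict with "img" (480x640x3 uint8, red, green, blue), "vfov" (degrees; the focal length in pixels is half the picture's height over the tangent of half this angle, whatever the lens; pixels are square), "cx", "cy" (the principal point, pixels), "dist_coeffs" ([k1, k2, p1, p2, k3] as OpenCV has them; the pictures are not rectified), "R" (3x3) and "t" (3): a world point X has camera coordinates R X + t; the wrist camera has in their place "T_tool_cam" (4x4, takes a point from camera to tool coordinates, whose origin is the TCP and whose axes are the flange's). Camera axes: x right, y down, z forward; pixel columns grow to the right and rows downward; lengths in m; the calibration is good to about 2 mm. A picture is of the moment at which its call begins: read the wrist's pose just before it. There is no depth.
A pose or a line that the arm cannot do raises arm.IKError and nothing moves.
- arm.finish_job(): hands the job in; it is judged then, once.
The state is a dict: "time_s": time; "qpos": joint angles; "dq": joint speeds; "joint_efforts": joint torques, N m; "ee_pos": TCP position; "tcp_rot": TCP orientation; "wrist_force": force on the tool from outside, world axes, zero at the start; "ft_torque": the same for the moment, N m; "gripper_width": finger opening in m; "gripper_force": force on a finger pad.
Only numpy, scipy, OpenCV 4.12 (cv2) and the standard library are available. Lean on these libraries where they do the work, as an engineer would, in place of code of your own. Each camera call takes 0.05 s, during which the arm holds its last target. There are 200 camera calls.

### The job

Pull the sample tray of the small chamber all the way out to its stop. Then screw the knurled cap of the sample cell on the tray down (clockwise from above) until it bottoms out, and back it off by one quarter turn to ease the seal. Finish still holding the cap there in the gripper, with the tray left out; do not disturb the bottle, objective and round box standing nearby.

Things in the scene. Friction and masses are not known exactly. Their poses are not given: they have to be found in the camera images.
- tray (a joint): Slide of the tray in the low cream chamber, m. 0 = fully in; grows as it comes out toward the robot; 0.14 = at its end stop. Slides stiffly (about 2.5 N) and stays where it is left. Starts 0 to 0.03 out.
- tray_handle (a point): Centre of the tray's bow handle: level round steel bar 9 mm thick, 104 mm long, 58 mm above the desk, 42 mm in front of the tray's front panel (37 mm clear behind the bar). Panel 196 mm wide, top at z = 80 mm. x points straight back into the chamber (pull along -x), y runs along the bar, z up. Moves with the tray.
- chamber_top (a point): Middle of the flat top, z = 84 mm, of the chamber: cream sheet-metal housing 175 (deep) x 200 x 84 mm, fixed on the desk, open at the front, its heading varies. x points to its back. The tray slides out of its front.
- cap (a joint): Angle of the cap on its thread, rad. 0 = bottomed out (hard stop); grows as it is unscrewed (anticlockwise from above), up to 3.4. Starts 1.2 to 3.0, already on the thread. A quarter turn back from the bottom is 1.57. Turns stiffly (0.08 N m), stays where it is left, rises 1.27 mm per rad.
- cap_grip (a point): Centre of the cap, half-way up, on its upright turning axis: dark knurled steel cylinder 40 mm across, 20 mm tall, z = 54 mm when bottomed, on a slimmer stem (32 mm). 113 mm behind the handle bar (+x of tray_handle), 65 mm behind the front panel; 75 mm in front of the chamber with the tray at its stop. Turns with the cap; the raised black rib on its top points along its -x.
- cell_foot (a point): Middle of the top, z = 20 mm, of the cell's round aluminium foot, 64 mm across, fixed on the tray under the cap; x points back into the chamber. Two black tick marks on it: the cap's rib points at the front one (-x) when bottomed, at the right one (-y) a quarter turn back. Tray floor is at z = 13 mm, its side walls reach z = 28 mm, 85 mm to either side.
- bottle_mid (a point): Middle of the brown dropper bottle with black dropper top, 33 mm across, 94 mm tall, standing right of the tray; leave alone.
- objective_mid (a point): Middle of the spare microscope objective, 27 mm across, 50 mm tall, standing right of the tray; leave alone.
- wafer_mid (a point): Middle of the round white wafer box, 66 mm across, 18 mm tall, lying near the desk's front edge; leave alone.

How it is judged:
On the way, in this order (a step that is already met when the one before it is completed fails the run):
1. the tray is pulled out to its stop (value of joint tray above 0.132 m), for 0.2 s.
2. with the tray out, the cap is screwed down until it bottoms out (value of joint cap below 0.08 rad and value of joint tray above 0.12 m), for 0.1 s.
At the end, for the whole second after the job is handed in: The cap rests a quarter turn back from its bottom (1.57 rad, within 0.3 rad), is still held by the gripper (at least 5 N between fingers and cap), and the tray is still out (at least 120 of its 140 mm) (value of joint cap between 1.27 and 1.87 rad and velocity of joint cap between -0.1 and 0.1 rad/s and value of joint tray above 0.12 m and contact force between the fingers and cap above 5 N); the arm keeps its last pose, push and grip.
It fails at once if the dropper bottle is moved or tipped (distance of bottle_mid from where it was at the start of the episode above 0.03 m or angle between bottle_mid's own z axis and vertical above 0.5 rad).
It fails at once if the spare objective is moved or tipped (distance of objective_mid from where it was at the start of the episode above 0.03 m or angle between objective_mid's own z axis and vertical above 0.5 rad).
It fails at once if the wafer box is moved (distance of wafer_mid from where it was at the start of the episode above 0.03 m).
It also fails if it takes over 64 s, if anything falls off the work surface, if the arm or the gripper's body presses on something with over 40 N, if the wrist force passes 120 N, or if a joint passes its speed limit or range.

## Working session

There is one attempt and no reset: what is moved stays moved. The work goes in short steps, each a Python script; the robot and the scene stay as the last script left them, time stands still between calls to the robot, and variables do not carry over. Pictures are saved under pics/ and viewed, at most 10 in all, crops included, and the job is handed in when it is done.

```bash
mkdir -p pics; python3 - <<'E'
from plant import arm, read_camera
import cv2
for n in ("scene","top"):
    c=read_camera(n); cv2.imwrite(f"pics/{n}.png",c["img"][:,:,::-1])
    print(n,c["vfov"],c["cx"],c["cy"],c["dist_coeffs"],c["R"],c["t"])
c=read_camera("wrist");print(c["T_tool_cam"],c["vfov"],c["dist_coeffs"]);s=arm.sense();print(s)
E
```

```text
scene 47.83580826527731 311.05179257657323 236.68616129305093 [-0.03575854  0.          0.          0.          0.        ] [[ 0.86999778 -0.49271376 -0.01835767]
 [-0.27498551 -0.45397203 -0.84752131]
 [ 0.40925154  0.74238975 -0.5304438 ]] [-0.44920743  0.22956075  0.67556753]
top 51.66892750749956 322.6572087949311 232.8808672486653 [0.00325148 0.         0.         0.         0.        ] [[-1.22480290e-02 -9.99924690e-01 -7.75100878e-04]
 [-9.94429487e-01  1.22618687e-02 -1.04688307e-01]
 [ 1.04689927e-01 -5.11442258e-04 -9.94504780e-01]] [0.05710971 0.5825041  0.87687965]
[[-1.75862479e-04 -9.65245285e-01 -2.61345573e-01  6.65416445e-02]
 [ 9.99999969e-01 -2.16279104e-04  1.25886625e-04  5.20951982e-04]
 [-1.78035058e-04 -2.61345543e-01  9.65245293e-01 -1.41920210e-01]
 [ 0.00000000e+00  0.00000000e+00  0.00000000e+00  1.00000000e+00]] 58.890776503533324 [-0.05071825  0.          0.          0.          0.        ]
{'time_s': 0.15, 'qpos': array([ 1.14798328e+00,  1.50863923e-01,  1.43786339e+00,  2.03704029e-05,
        1.55381156e+00, -1.33990920e-01]), 'dq': array([ 0.00160369, -0.00102243, -0.00336899, -0.0005077 ,  0.00186924,
        0.00031611]), 'joint_efforts': array([ 2.17609006e-03, -7.13375974e+01, -5.71039653e+01, -2.17640727e-04,
        7.15796326e-03, -1.29988898e-04]), 'ee_pos': array([0.16370137, 0.55100419, 0.23082845]), 'tcp_rot': array([-1.39811804e-04,  1.43909810e-01,  9.89590694e-01, -4.52096049e-04]), 'wrist_force': array([-0.21762089, -0.4892404 ,  0.95108876]), 'ft_torque': array([ 0.0499333 ,  0.03929491, -0.00525441]), 'gripper_force': 0.0, 'gripper_width': 0.08526510620001941}
```

View pics/top.png

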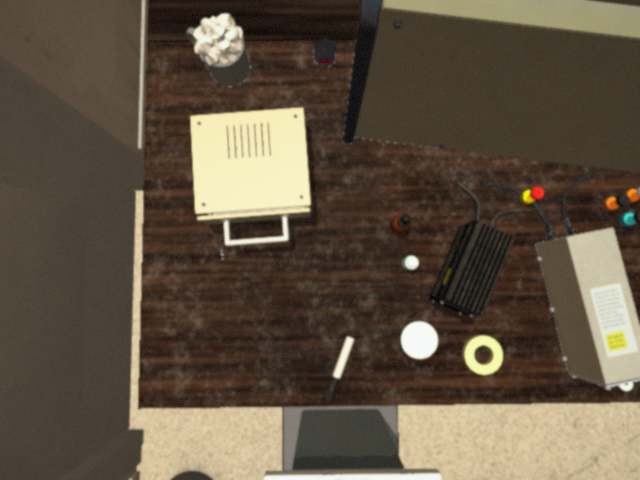

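View pics/scene.png

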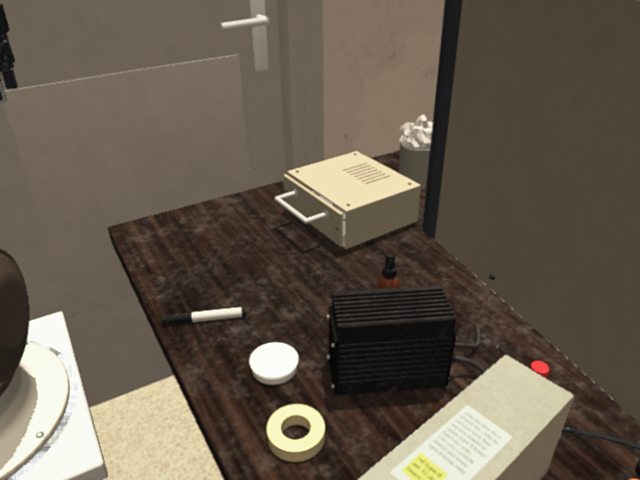

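The top view shows the handle bar from (226,243) to (288,239), and the chamber top corners near (191,114), (303,108), (310,211) and (196,217). The bottle is at (401,223), the objective at (411,263) and the wafer box at (419,340).

```bash
cat > h.py <<'E'
from plant import arm, read_camera
import cv2, numpy as np
from scipy.spatial.transform import Rotation as Ro
def K(c):
    f=240/np.tan(np.radians(c["vfov"]/2)); return np.array([[f,0,c["cx"]],[0,f,c["cy"]],[0,0,1.]])
def pose(c,s):
    if "R" in c: return np.array(c["R"]),np.array(c["t"])
    T=np.array(c["T_tool_cam"]); q=s["tcp_rot"]; A=Ro.from_quat([*q[1:],q[0]]).as_matrix()
    Rc=A@T[:3,:3]; tc=A@T[:3,3]+s["ee_pos"]; return Rc.T,-Rc.T@tc
def world(c,px,z,s=None):
    R,t=pose(c,s); n=cv2.undistortPoints(np.array(px,float).reshape(-1,1,2),K(c),np.array(c["dist_coeffs"]))[:,0]
    d=np.c_[n,np.ones(len(n))]@R; o=-R.T@t
    return o+d*((z-o[2])/d[:,2])[:,None]
def proj(c,X,s=None):
    R,t=pose(c,s); return cv2.projectPoints(np.atleast_2d(np.array(X,float)),cv2.Rodrigues(R)[0],t,K(c),np.array(c["dist_coeffs"]))[0][:,0]
def down(yaw):
    """tool z down, closing axis (tool y) at world heading yaw"""
    y=np.array([np.cos(yaw),np.sin(yaw),0]);z=np.array([0,0,-1.]);x=np.cross(y,z)
    q=Ro.from_matrix(np.c_[x,y,z]).as_quat(); return np.r_[q[3],q[:3]]
E
python3 - <<'E'
from h import *
np.set_printoptions(precision=4,suppress=True)
c=read_camera("top")
ch=world(c,[(191,114),(303,108),(310,211),(196,217)],.084);print(ch,ch.mean(0))
print([np.linalg.norm(ch[i]-ch[i-1]) for i in range(4)])
b=world(c,[(226,243),(288,239)],.058);print(b,b.mean(0),np.linalg.norm(b[0]-b[1]))
for i in [(0,3),(1,2)]:
    d=ch[i[0]]-ch[i[1]];print("yaw",np.arctan2(d[1],d[0]))
d=b[0]-b[1];print("yaw",np.arctan2(d[1],d[0])-np.pi/2)
print(world(c,[(401,223),(411,263),(419,340),(350,340),(330,395)],.05))
yaw=np.arctan2(d[1],d[0])-np.pi/2
m=b.mean(0)
for y in (yaw,yaw+np.pi):
  for dx in (0,-.14):
    print(y,dx,arm.solve_ik([m[0]+dx,m[1],.045],down(y)))
E
```

```text
[[0.7916 0.28   0.084 ]
 [0.8001 0.082  0.084 ]
 [0.6159 0.0714 0.084 ]
 [0.6078 0.2685 0.084 ]] [0.7038 0.1755 0.084 ]
[np.float64(0.18408928762313911), np.float64(0.19811374401851553), np.float64(0.18450705935154704), np.float64(0.19725914929802096)]
[[0.5644 0.2214 0.058 ]
 [0.5701 0.1115 0.058 ]] [0.5672 0.1665 0.058 ] 0.11000023736249309
yaw 0.062242431419961754
yaw 0.05756383847353618
yaw 0.052398289286385236
[[ 0.5972 -0.0909  0.05  ]
 [ 0.5253 -0.1066  0.05  ]
 [ 0.3905 -0.1164  0.05  ]
 [ 0.3919  0.0044  0.05  ]
 [ 0.2988  0.0407  0.05  ]]
0.052398289286385236 0 [ 0.1552  0.3123  1.6314 -0.      1.1979  0.1028]
0.052398289286385236 -0.14 [ 0.2032  0.0547  1.9407 -0.      1.1462  0.1508]
3.1939909428761784 0 None
3.1939909428761784 -0.14 None
```

```bash
python3 - <<'E'
from h import *
arm.set_gripper(0.034,30)
arm.movep([0.567,0.1665,0.16],down(0.056))
s=arm.sense();c=read_camera("wrist");cv2.imwrite("pics/w1.png",c["img"][:,:,::-1])
print(s["time_s"],s["ee_pos"],s["gripper_width"],proj(c,[[.5644,.2214,.058],[.5701,.1115,.058]],s))
E
```

```text
2.775 [0.56678407 0.16734387 0.16020936] 0.03393024876091094 [[315.25690415 144.86773632]
 [314.11866405 323.02630103]]
```

View pics/w1.png

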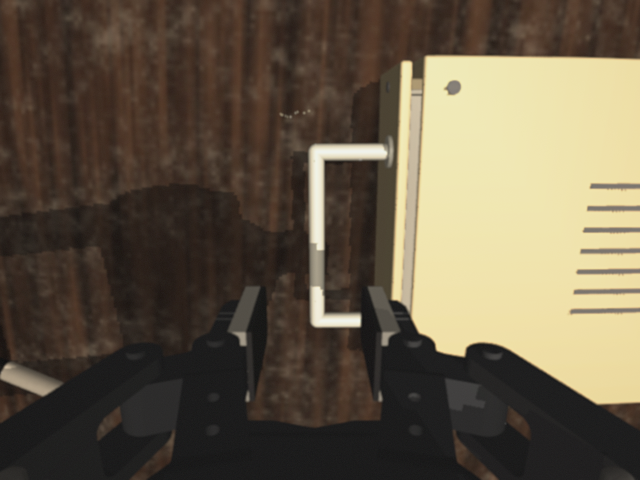

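The bar shows at column 317, within 2 mm of the prediction, centred between the fingers. Next I grip and pull.

```bash
python3 - <<'E'
from h import *
arm.set_gripper(0.028)
x,y,yaw=.568,.1665,.056
arm.move_l([x,y,.040],velocity=.08)
print(arm.sense()["wrist_force"])
arm.set_gripper(0.0,40)
s=arm.sense();print(s["gripper_width"],s["gripper_force"],s["wrist_force"])
p0=np.array(s["ee_pos"]);u=np.array([np.cos(yaw),np.sin(yaw),0])
def go(d,v):
    arm.move_l(p0-u*d,velocity=v); s=arm.sense()
    print(round(d,3),s["time_s"],s["wrist_force"].round(1),s["ee_pos"].round(4),round(s["gripper_width"],4)); return s
go(.05,.06); go(.1,.06)
d=.1; f0=None
while d<.16:
    d+=.005; s=go(d,.04)
    if abs(s["wrist_force"]@u)>14: break
E
```

```text
[-0.46864068 -0.46693592  0.2754638 ]
0.007711399481654856 39.053077697753906 [-0.86099283 -0.98561899  4.58542714]
0.05 6.0 [-1.9 -6.2  7.4] [0.5172 0.1633 0.0404] 0.0077
0.1 6.9833 [ -2.8 -10.9   8.3] [0.4673 0.1601 0.0403] 0.0076
0.105 7.2583 [ -1.5 -11.6   8. ] [0.4623 0.1597 0.0404] 0.0076
0.11 7.5333 [ -2.1 -12.2   8.6] [0.4573 0.1594 0.0404] 0.0075
0.115 7.8083 [ -1.5 -12.2   7.6] [0.4523 0.1591 0.0403] 0.0074
0.12 8.0833 [ -0.6 -12.7   8.7] [0.4474 0.1588 0.0404] 0.0074
0.125 8.3583 [ -1.2 -13.1   8.2] [0.4424 0.1585 0.0403] 0.0071
0.13 8.6333 [ -2.  -13.6   8.1] [0.4374 0.1581 0.0403] 0.0074
0.135 8.9083 [  8.6 -13.3   0.1] [0.4334 0.1579 0.0404] 0.0073
0.14 9.1833 [ 54.4  -8.6 -33.6] [0.4331 0.1579 0.041 ] 0.0072
```

```bash
python3 - <<'E'
from h import *
np.set_printoptions(precision=3,suppress=True)
s=arm.sense();p=np.array(s["ee_pos"]);arm.move_l([p[0]+.001,p[1],p[2]],velocity=.03)
arm.set_gripper(0.028); print(arm.sense()["wrist_force"],p)
arm.move_l([p[0]+.001,p[1],.2])
arm.movep([.546,.165,.2],down(.056))
s=arm.sense();c=read_camera("wrist");cv2.imwrite("pics/w2.png",c["img"][:,:,::-1])
print(s["time_s"],s["qpos"],proj(c,[.546,.165,.066],s))
t=read_camera("scene");cv2.imwrite("pics/s2.png",cv2.resize(t["img"][130:300,220:460],None,fx=3,fy=3)[:,:,::-1])
for z in (.036,):
  for y in np.arange(-4,4.1,.5):
    q=arm.solve_ik([.546,.165,z],down(.056+y)); print(y,None if q is None else np.array(q))
E
```

```text
[-0.055  0.471  0.366] [0.433 0.158 0.041]
11.5917 [0.158 0.155 1.498 0.    1.491 0.102] [[314.517 225.23 ]]
-4.0 [ 0.158  0.283  1.691 -0.     1.168 -2.181]
-3.5 [ 0.158  0.283  1.691 -0.     1.168 -2.681]
-3.0 None
-2.5 [ 0.158  0.283  1.691 -0.     1.168  2.602]
-2.0 [ 0.158  0.283  1.691 -0.     1.168  2.102]
-1.5 [ 0.158  0.283  1.691 -0.     1.168  1.602]
-1.0 [ 0.158  0.283  1.691 -0.     1.168  1.102]
-0.5 [ 0.158  0.283  1.691 -0.     1.168  0.602]
0.0 [ 0.158  0.283  1.691 -0.     1.168  0.102]
0.5 [ 0.158  0.283  1.691 -0.     1.168 -0.398]
1.0 [ 0.158  0.283  1.691 -0.     1.168 -0.898]
1.5 [ 0.158  0.283  1.691 -0.     1.168 -1.398]
2.0 [ 0.158  0.283  1.691 -0.     1.168 -1.898]
2.5 [ 0.158  0.283  1.691 -0.     1.168 -2.398]
3.0 None
3.5 None
4.0 [ 0.158  0.283  1.691 -0.     1.168  2.386]
```

View pics/w2.png

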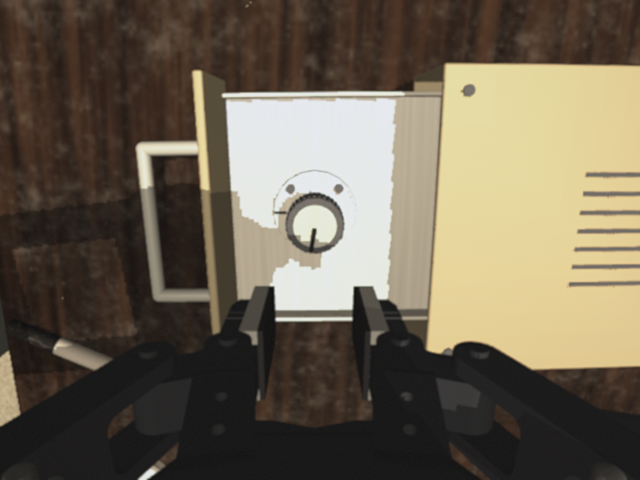

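The rib runs from (315,225) to (311,250), which puts the cap at about 1.4 rad. The cap centre matches the prediction at (314.5,225). Next I grip and screw it down.

```bash
python3 - <<'E'
from h import *
P=[.546,.165]; psi0=.056+.8
arm.set_gripper(.062)
arm.movep([*P,.12],down(psi0)); arm.move_l([*P,.035],velocity=.08)
print(arm.sense()["wrist_force"].round(1))
arm.set_gripper(0.0,55)
s=arm.sense();print(s["time_s"],s["gripper_width"],s["gripper_force"],s["wrist_force"].round(1),s["ft_torque"].round(2))
P=s["ee_pos"][:2]; a=0
while a<2.2:
    a+=.12
    q=arm.solve_ik([*P,.035-.00127*min(a,1.5)],down(psi0-a)); arm.set_joints(q)
    s=arm.sense()
    print(round(a,2),round(s["time_s"],2),"lag6",round(q[5]-s["qpos"][5],3),"F",s["wrist_force"].round(1),"T",s["ft_torque"].round(2),s["joint_efforts"][5].round(2))
    if abs(s["joint_efforts"][5])>.8: break
print(s["qpos"],s["gripper_width"],s["gripper_force"])
E
```

```text
[ 0.4 -0.3  0.1]
14.4833 0.038616039323334586 54.37078356742859 [-0.3 -5.   5.9] [-0.76  0.2  -0.01]
0.12 14.73 lag6 -0.001 F [-2.4 -0.1  6.3] T [-0.05  0.37 -0.1 ] 1.0
[ 1.57679232e-01  2.84121588e-01  1.69022933e+00  1.00029591e-04
  1.16635063e+00 -5.77261591e-01] 0.03832270742646244 54.28594350814819
```

```bash
python3 - <<'E'
from h import *
psi0=.856; a=.12; P=arm.sense()["ee_pos"][:2]
while a<2.0:
    a+=.12
    q=arm.solve_ik([*P,.035-.00127*min(a,1.5)],down(psi0-a)); arm.set_joints(q); arm.wait(.1)
    s=arm.sense()
    print(round(a,2),round(s["time_s"],2),"lag6",round(q[5]-s["qpos"][5],3),"F",s["wrist_force"].round(1),"T",s["ft_torque"].round(2),s["joint_efforts"][5].round(2))
    if abs(s["ft_torque"][2])>.5: break
c=read_camera("wrist");cv2.imwrite("pics/w3.png",c["img"][:,:,::-1])
print(s["qpos"],s["gripper_width"],s["gripper_force"])
E
```

```text
0.24 15.08 lag6 -0.0 F [-1.9  0.3  6.8] T [-0.04  0.42 -0.05] -0.02
0.36 15.43 lag6 -0.0 F [-1.1  0.6  6.6] T [ 0.09  0.22 -0.06] -0.02
0.48 15.78 lag6 0.002 F [0.4 1.5 6.1] T [ 0.27  0.01 -0.07] -0.0
0.6 16.13 lag6 0.003 F [0.9 1.7 5.6] T [ 0.34 -0.2  -0.13] -0.01
0.72 16.48 lag6 0.004 F [2.7 3.3 5.3] T [ 0.35 -0.28 -0.1 ] -0.01
0.84 16.83 lag6 0.004 F [1.9 2.7 6.5] T [ 0.38 -0.26 -0.1 ] -0.01
0.96 17.18 lag6 0.004 F [2.  2.8 6.1] T [ 0.42 -0.29 -0.06] -0.01
1.08 17.53 lag6 0.004 F [1.7 2.4 6.1] T [ 0.42 -0.28 -0.05] -0.01
1.2 17.88 lag6 0.004 F [2.8 1.4 6.2] T [ 0.24 -0.29 -0.08] -0.01
1.32 18.23 lag6 0.004 F [1.9 1.3 5.9] T [ 0.2  -0.28 -0.08] -0.01
1.44 18.58 lag6 0.005 F [1.7 0.6 5.8] T [ 0.12 -0.29  0.88] 0.94
[ 1.57824176e-01  2.86656708e-01  1.69060611e+00 -3.23456397e-04
  1.16234367e+00  7.37226585e-01] 0.03849363397692676 54.62295055389404
```

View pics/w3.png

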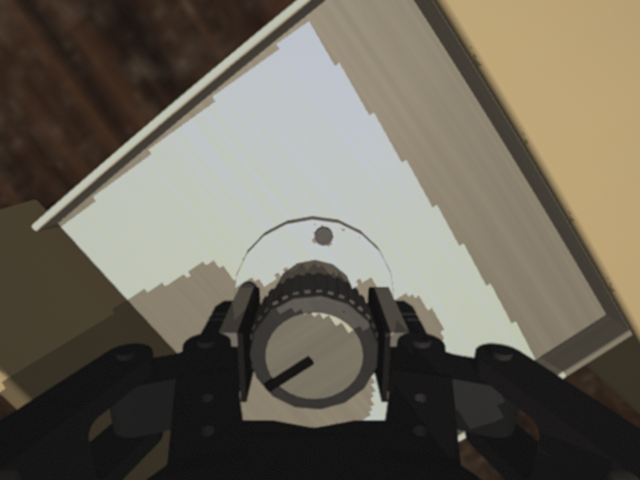

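The torque jumped to 0.88 N m at 1.44 rad, as expected at the bottom. The rib runs from (312,360) to (268,387). I check its heading and press slightly further.

```bash
python3 - <<'E'
from h import *
s=arm.sense();c=read_camera("wrist")
r=world(c,[(312,360),(268,387)],.064,s);d=r[1]-r[0];print(r,"rib ccw from -x:",np.arctan2(-d[1],-d[0])-.056)
P=s["ee_pos"]; z=.035-.00127*1.44
q=arm.solve_ik([P[0],P[1],z],down(.856-1.50)); arm.set_joints(q); arm.wait(.2); s=arm.sense()
print(s["ft_torque"],q[5]-s["qpos"][5],s["time_s"])
c=read_camera("wrist");cv2.imwrite("pics/w4.png",c["img"][:,:,::-1])
E
```

```text
[[0.54540744 0.16375441 0.064     ]
 [0.52910203 0.16327587 0.064     ]] rib ccw from -x: -0.02665962098290832
[-0.14376245  0.14010629  0.61434746] 0.004316462186583769 19.1333
```

Bottomed: the rib is at about 0 and the torque is held. Now I back it off.

```bash
python3 - <<'E'
from h import *
P=arm.sense()["ee_pos"]; b=0
while b<1.589:
    b=min(b+.2,1.59)
    q=arm.solve_ik([P[0],P[1],P[2]+.00127*b],down(-.644+b)); arm.set_joints(q)
arm.wait(.3); s=arm.sense()
print(s["time_s"],s["wrist_force"].round(1),s["ft_torque"].round(2),s["gripper_width"],s["gripper_force"],s["ee_pos"])
c=read_camera("wrist");cv2.imwrite("pics/w5.png",c["img"][:,:,::-1])
E
```

```text
22.0083 [-3.1  1.2  5.8] [0.09 0.39 0.08] 0.03881788400352548 55.52827298641205 [0.54785128 0.16453631 0.03593265]
```

View pics/w5.png

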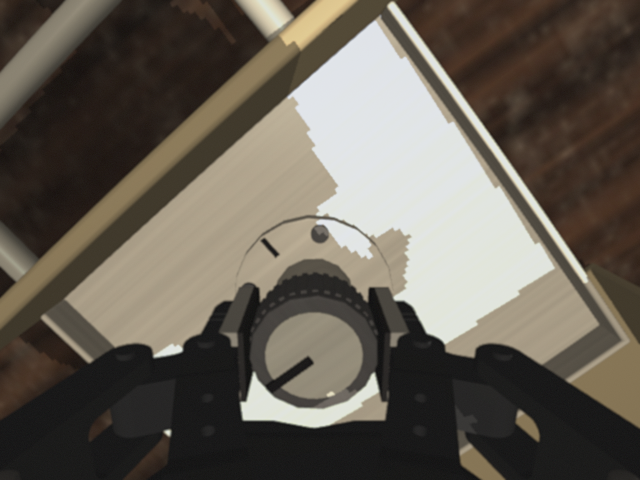

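The rib runs from (312,361) to (268,388), the same as before relative to the gripper, so it did not slip. The front tick is at (270,247).

```bash
python3 - <<'E'
from h import *
s=arm.sense();c=read_camera("wrist")
r=world(c,[(312,361),(268,388)],.066,s);d=r[1]-r[0];a=np.arctan2(-d[1],-d[0])-.056;print(a,s["gripper_force"])
if 1.42<a<1.72: print(arm.finish_job())
E
```

```text
1.4918387295527993 55.52780091762543
the job is handed in; nothing more can be done
None
```

I pulled the tray out to its stop, screwed the cap down until it bottomed, and backed it off to about 1.5–1.57 rad; it is still gripped at about 55 N, and I handed the job in at about 22 s (no verdict returned).

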